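# Fetch the parts basket out of the tall caddy with the hook rod

## Robot

A 6-joint arm with a two-finger parallel gripper is mounted at the origin on the work surface. World frame = base frame: x ahead of the robot, y to its left, z up, the work surface at z = 0. Lengths are in m, angles in degrees, forces in N, time in s.
With the tool pointing down it reaches from about 0.35 to 0.875 m from the base axis. Payload 4.2 kg.
Tool frame: the origin (TCP) lies on the front face of the gripper's body, between the roots of the fingers; the fingertips stand finger_overhang ahead of it and the grasp point (between the pads) lies 51 mm ahead of it (finger_overhang is the distance from the TCP to the fingertips, in m); z points along the fingers, y is the line along which they close (so a half turn about z gives the same grasp; the last joint's range is limited). The gripper opens to 87 mm and grips with 3 to 60 N. Pads are 19 mm wide; open, the fingers measure 117 mm over their backs; the gripper's body (75 mm by 190 mm) begins 51 mm behind the grasp point.
Start: joints at [86.035, 22.042, 0.453, 0, -68.411, -14.817], TCP at [0.201, 0.592, 0.292] pointing down, gripper open.
Joint ranges: [-179.83, 179.83], [-69.29, 118.12], [-61.27, 80.66], [-181.25, 117.63], [-171.15, -9.14], [-177.46, 177.46]. Speed limits (degrees/s): [159.86, 159.86, 180, 180, 180, 180].

## Interface

Orientations are given as a 3x3 rotation matrix whose columns are the frame's x, y, z axes.
In Python, from station import sense, capture, camera_model, finish_job, finger_overhang gives the robot as it stands. The module is installed in compiled form; this text tells all that it offers.
- The arm moves only by the tool jog_arm, never from a script. Its argument "rows" is a list that holds one entry, the list of rows, each a list of 4 numbers: the shift along the tool's x, y, z in m, then the turn about the tool's z in rad. A call has 1 to 20 rows; each row shifts and turns the commanded pose from where the row before left it, along the tool's axes as they then stand; what a row does not reach is not made up. A row lasts 1/8 s, in which the tool goes at most 62.5 mm and 10.7 degrees, less where a joint would pass 70% of its speed; a pose out of reach is approached as far as the arm can. A call is refused whole if a number of a shift passes 0.0625 or a number of a turn 0.188, either way. A call with a gripper value outside its range is refused whole. "claw" is the opening, from 0 (shut) to 1 (fully open), set as the call begins (left out, the last holds). The fingers move at their own pace and stop on an object; the grip force is fixed at half the most. Time passes only in rows, so rows that do not move let the fingers close. It gives the time, the measured TCP pose, the force, the opening and the grip force at its end, in the units of the state.
- sense(): the state, without advancing time (a new reading comes with each control period).
- capture(name): name is "scene" or "top"; returns the picture (384x512x3 uint8, red, green, blue); there is no depth.
- camera_model(name): a dict with "fovy" (degrees; the focal length in pixels is half the picture's height over the tangent of half this angle, whatever the lens; pixels are square), "cx", "cy" (the principal point, pixels), "eye" and "rotation" of the camera in the world. Camera axes: x right, y down, z forward; pixel columns grow to the right and rows downward; lengths in m; the calibration is good to about 2 mm. A picture is of the moment at which its call begins. camera_model takes no time and is no camera call.
- finish_job(): hands the job in; it is judged then, once.
The state is a dict: "time_s": time; "joints": joint angles; "joint_velocities": joint speeds; "effort": joint torques, N m; "tcp_pos": TCP position; "ee_rot": TCP orientation; "wrist_force": force on the tool from outside, world axes, zero at the start; "moment": the same for the moment, N m; "gripper_width": opening from 0.0 (shut) to 1.0 (fully open); "gripper_force": force on a finger pad.
Only numpy, scipy, OpenCV 4.12 (cv2) and the standard library are available. Lean on these libraries where they do the work, as an engineer would, in place of code of your own. Each camera call takes 0.05 s, during which the arm holds its last target. There are 200 camera calls.

## Task

Take the yellow-handled hook rod out of its fork stand and, with the rod's hook and not the fingers, gently fetch the orange parts basket that hangs down inside the tall clear caddy. Stand the basket upright in the middle of the pink-floored white tray and unhook it there without dropping or tipping it, then hang the rod back in its stand and let go. Nobody measured how far the rod is pulled out, so find that by careful touch, never press or pull hard on the caddy, basket or tray, and leave the other things on the desk alone.

Things in the scene. Friction and masses are not known exactly. Their poses are not given: they have to be found in the camera images.
- rod: hook rod, about 110 g, hanging upright in the stand at the start. Origin on the rod's axis at the underside of its black flange (34 x 34 x 6 mm); z up along the rod. Above the flange a yellow square grip 16 x 16 mm (sides along x and y) reaches from 6 to 60 mm height. Below: a 9 mm tube, 50 mm long, then a telescopic 6 mm shaft ending in a J hook that points to the rod's own +x
- stand: white fixed rod stand; origin on the desk straight under the place where the rod hangs, z up. Base plate 100 x 80 x 10 mm; post at x +37 to +53 mm, 44 mm wide, carrying a level fork at the top. Hung home, the rod's origin is at x 0, y 0, z 160 mm of this frame, its hook pointing to +x (towards the post)
- caddy: tall narrow box with clear walls, blue base and rim, open on top, fixed; origin at the centre of its underside, z up. Outside 82 (x) x 72 (y) x 135 mm high, walls and floor 4 to 5 mm thick. A two-prong steel hanger inside on its +x wall carries the basket
- basket: orange parts basket full of screws, 150 to 260 g, one rigid piece; origin at the centre of its underside, z up. Box 28 (x) x 46 (y) x 24 mm high, with a rigid arched bail over it. At the start it hangs at x +17, y 0, z 25 mm of the caddy's frame, same yaw. To free it: lift it 8 to 13 mm (higher, its rim meets the prongs), draw it 27 to 34 mm to the caddy's -x (box clear of the prongs), then lift it out
- tray: low white tray with a pink floor, fixed; origin at the centre of its underside. 126 x 126 mm, rim 12 mm high and 3 mm thick, flat floor 3 mm above the desk. The basket is to stand in its middle
- mouse: black computer mouse, 105 x 60 mm, 32 mm high, loose; origin at its underside. Leave alone
- bottle: white bottle with wooden cap, 44 mm diameter, 120 mm high, loose; origin at its underside. Leave alone
- jar: amber jar with steel lid, 60 mm diameter, 70 mm high, loose; origin at its underside. Leave alone
- screwdriver: yellow screwdriver lying on the desk, about 200 mm long, loose. Leave alone
- rod_tube (a point): lower mouth of the rod's tube, 50 mm below the rod's origin. The shaft comes out here, clamped tight at an UNKNOWN length that differs each time: the hook's lowest point lies 93 to 137 mm below the rod's origin; touch something with it to find out. Axes as the rod's
- rod_grip (a point): middle of the rod's yellow grip, 36 mm above the rod's origin. About the hook below: a 6 mm round level bar runs from the axis 20 mm towards the rod's +x (its underside is the lowest point), then a tip turns up: its top is 13 mm above the lowest point, its outer end 26 mm from the axis. Free gap between shaft and tip about 15 mm
- stand_fork (a point): where the rod's flange rests, 160 mm above the stand's origin: top face of two level prongs along x (from -22 to +53 mm), each 14 mm wide, 8 mm thick, with a 16 mm gap centred on y = 0, open towards the stand's -x. Lift the rod some 10 mm, draw it out to -x; put it back the same way, the same way round
- hanger (a point): on the caddy's hanger, x +17, y 0, z 67 mm in the caddy's frame, same axes: two 6 mm prongs along x with axes at y -12 and +12 mm and this height; they come from the +x wall and turn up at their -x ends, which reach 10 mm from here, tops 9 mm higher than here. The bail lies over both prongs; the 18 mm between them is free for the hook
- bail (a point): middle of the bail's top, 54 mm above the basket's origin, axes as the basket's. The bail is 5 mm steel wire in the y-z plane: level top from y -7 to +7 mm, then sloping down to y +-21 mm, 12 mm lower, then straight down to the rim. 27 mm is free between the rim and the underside of the top

How it is judged (in metres and radians):
On the way, in this order (a step that is already met when the one before it is completed fails the run):
1. the rod is out of its stand (horizontal distance between rod and stand above 0.06 m), for 0.1 s.
2. the basket is up out of the caddy, carried by the rod's hook (z of basket in the frame of caddy above 0.136 m and contact force between rod and basket above 0.5 N), for 0.2 s.
3. the basket stands in the middle of the tray, off the hook (horizontal distance between basket and tray below 0.03 m and angle between basket's own z axis and vertical below 0.12 rad and contact force between basket and tray above 0.5 N and contact force between rod and basket below 0.05 N), for 0.2 s.
At the end, for the whole second after the job is handed in: the basket stands upright (within 0.12 rad) and still on the tray's floor within 30 mm of the tray's centre; the rod hangs still in its stand, flange down on the fork within 14 mm of its place, upright within 0.1 rad; nothing held (horizontal distance between basket and tray below 0.03 m and angle between basket's own z axis and vertical below 0.12 rad and z of basket in the frame of tray below 0.01 m and linear speed of each of basket, rod below 0.02 m/s and horizontal distance between rod and stand below 0.014 m and z of rod in the frame of stand between 0.155 and 0.165 m and angle between rod's own z axis and vertical below 0.1 rad); the robot touches nothing.
It fails at once if the fingers touch the basket (contact force between the fingers and basket above 0.5 N).
It fails at once if the rod presses or pulls on the caddy, tray or basket, or the basket is forced against the caddy or its hanger, with more than 18 N (contact force between any of rod, basket and caddy above 18 N or contact force between rod and tray above 18 N or contact force between rod and basket above 18 N).
It fails at once if the basket is dropped or slammed on the tray (more than 25 N) (contact force between basket and tray above 25 N).
It fails at once if the basket tips so far that it would spill (angle between basket's own z axis and vertical above 0.7 rad).
It fails at once if a bystander is moved more than 15 mm (distance of any of mouse, bottle, jar, screwdriver from where it was at the start of the episode above 0.015 m).
It also fails if it takes over 72 s, if anything falls off the work surface, if the arm or the gripper's body presses on something with over 40 N, if the wrist force passes 120 N, or if a joint passes its speed limit or range.

## Working session

There is one attempt and no reset: what is moved stays moved. The work goes in short steps, Python scripts to look and compute and a tool call to move; the robot and the scene stay as the last step left them, time stands still between calls to the robot, and variables do not carry over. Pictures are saved under pics/ and viewed, at most 10 in all, crops included, and the job is handed in when it is done.

Besides the shell and the picture viewer there is one more tool, called after "Call:" by a JSON object that holds its "api" and its "payload", one argument or row to a line. jog_arm: Moves the arm, as the interface text tells. Its arguments: {"type":"object","properties":{"rows":{"type":"array"},"claw":{"type":"number"}},"required":["rows"]}

```bash
ls; mkdir -p pics; python3 - <<'E'
from station import *
import cv2,numpy as np
print(finger_overhang, sense())
for n in("scene","top"):
    im=capture(n); cv2.imwrite(f"pics/{n}0.png",cv2.cvtColor(im,cv2.COLOR_RGB2BGR)); print(n,camera_model(n))
E
```

```text
pics
0.0697 {'time_s': 0.0, 'joints': array([ 8.60357545e+01,  2.20905961e+01,  3.80701502e-01, -3.00737642e-02,
       -6.84104338e+01, -1.48176438e+01]), 'joint_velocities': array([-0.04123071, -0.10874437, -0.06267467,  0.01108921, -0.0291313 ,
        0.00792447]), 'effort': array([-4.88849237e-04, -3.90664744e+01,  1.87398130e+01,  4.21957210e+00,
        1.08404263e-02, -2.12801310e-04]), 'tcp_pos': array([0.20104517, 0.59131185, 0.29116466]), 'ee_rot': array([[ 9.46688733e-01, -3.22149100e-01, -6.32080889e-04],
       [-3.22149714e-01, -9.46686491e-01, -2.06131089e-03],
       [ 6.56670087e-05,  2.15504447e-03, -9.99997676e-01]]), 'wrist_force': array([-0.46910044,  0.40789228,  0.4717745 ]), 'moment': array([-0.04281144,  0.02115103, -0.00484268]), 'gripper_force': 0.0, 'gripper_width': 1.001627781057903}
scene {'fovy': 48.938198436420336, 'cx': 256.2973003082752, 'cy': 190.08774235447635, 'eye': array([1.37059408, 0.07435855, 0.77533417]), 'rotation': array([[-0.07864801,  0.61055329, -0.78806039],
       [ 0.99677958,  0.06057276, -0.05254906],
       [ 0.01565099, -0.78965538, -0.61335098]])}
top {'fovy': 50.535415143406006, 'cx': 256.1900317881392, 'cy': 193.86895472760665, 'eye': array([ 0.40028433, -0.01254928,  0.93390545]), 'rotation': array([[ 1.54579545e-01, -9.66227694e-01,  2.06177610e-01],
       [-9.87980295e-01, -1.51109186e-01,  3.25722290e-02],
       [-3.16858889e-04, -2.08734417e-01, -9.77972312e-01]])}
```

View pics/scene0.png

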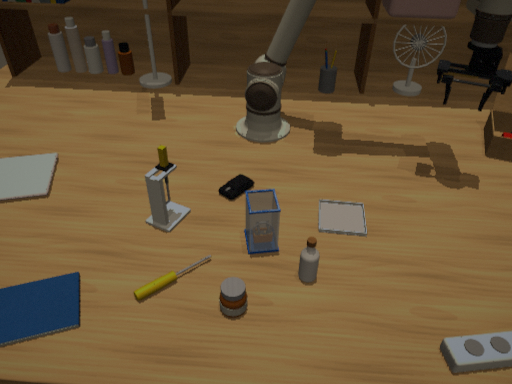

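View pics/top0.png

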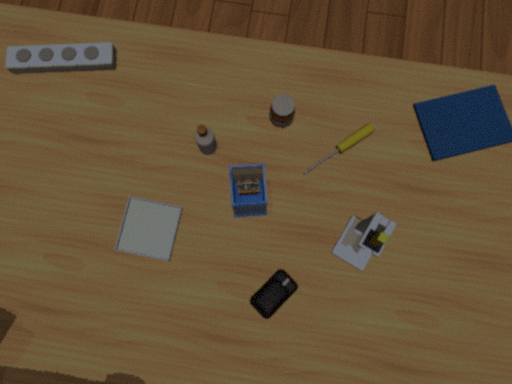

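The scene view shows the stand at about (165,195) with the rod grip at (163,157), the caddy at (262,220), and the tray at (342,217). The top view shows the stand at (365,240), the caddy at (248,190), and the tray at (150,229). Next I'll make enlarged crops.

```bash
cat > h.py <<'E'
from station import *
import cv2,numpy as np
M={n:camera_model(n) for n in("scene","top")}
def ray(n,p):
    m=M[n]; f=192/np.tan(np.radians(m["fovy"]/2))
    d=m["rotation"]@np.array([(p[0]-m["cx"])/f,(p[1]-m["cy"])/f,1]); return m["eye"],d
def plane(n,p,z):
    e,d=ray(n,p); return (e+d*(z-e[2])/d[2])[:2]
def tri(p,q,a="scene",b="top"):
    e,d=ray(a,p); g,h=ray(b,q); s=np.linalg.lstsq(np.c_[d,-h],g-e,rcond=None)[0]
    A=e+s[0]*d;B=g+s[1]*h; return (A+B)/2,np.linalg.norm(A-B)
def proj(n,P):
    m=M[n]; f=192/np.tan(np.radians(m["fovy"]/2)); c=m["rotation"].T@(np.array(P)-m["eye"])
    return np.array([m["cx"]+f*c[0]/c[2],m["cy"]+f*c[1]/c[2]])
E
python3 - <<'E'
import cv2,numpy as np
t=cv2.imread("pics/top0.png");s=cv2.imread("pics/scene0.png")
def c(im,u,v,w,h,k,W,H):
    o=cv2.resize(im[v:v+h,u:u+w],None,fx=k,fy=k,interpolation=cv2.INTER_CUBIC); o=cv2.convertScaleAbs(o,alpha=1.3)
    return cv2.copyMakeBorder(o,0,H-o.shape[0],0,W-o.shape[1],cv2.BORDER_CONSTANT)
top=np.hstack([c(t,325,200,80,75,5,400,300),c(t,220,150,60,75,4,240,300)[:, :240],c(t,110,190,80,75,2,160,300)])
bot=np.hstack([c(s,140,140,60,100,3,200,300),c(s,235,180,54,75,4,240,300),c(s,305,190,75,60,4,360,300)[:, :360]])
cv2.imwrite("pics/crops.png",np.vstack([top,bot]))
E
```

```text
Traceback (most recent call last):
cv2.error: OpenCV(4.12.0) /io/opencv/modules/core/src/copy.cpp:1160: error: (-215:Assertion failed) top >= 0 && bottom >= 0 && left >= 0 && right >= 0 && _src.dims() <= 2 in function 'copyMakeBorder'
```

```bash
python3 - <<'E'
import cv2,numpy as np
t=cv2.imread("pics/top0.png");s=cv2.imread("pics/scene0.png")
def c(im,u,v,w,h,k):
    return cv2.convertScaleAbs(cv2.resize(im[v:v+h,u:u+w],None,fx=k,fy=k,interpolation=cv2.INTER_CUBIC),alpha=1.3)
top=np.hstack([c(t,325,205,75,70,4),c(t,220,150,60,70,4),c(t,115,190,65,70,4)])
bot=np.hstack([c(s,140,140,60,80,4),c(s,235,180,60,80,4),c(s,310,180,80,80,4)])
cv2.imwrite("pics/crops.png",np.vstack([top,bot]))
E
```

```text
(no output)
```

View pics/crops.png

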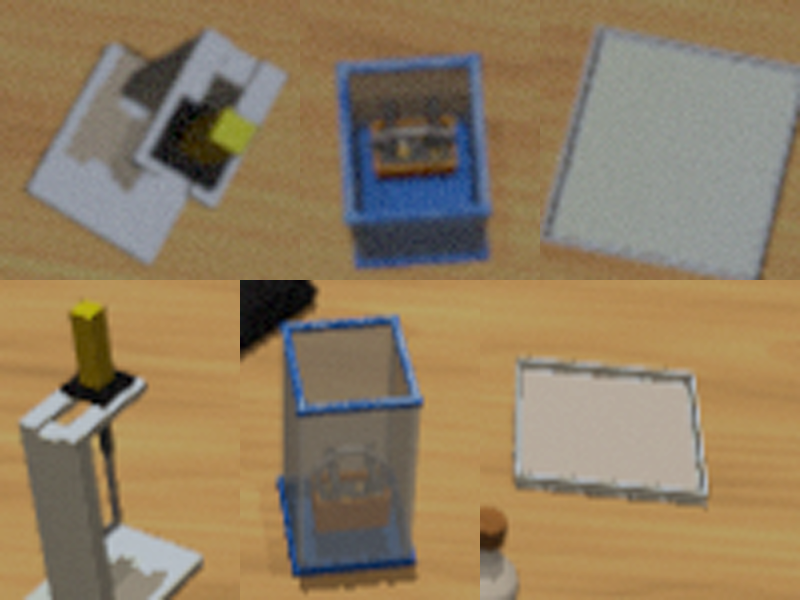

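The crops show the caddy hanger and the near wall towards image-up in the top view, which is world +x. The stand's post side points up-right. I'll turn the clicked corners into positions.

```bash
python3 - <<'E'
from h import *
def conv(l,ox,oy,u,v): return [((x-ox)/4+u-.375,(y-oy)/4+v-.375) for x,y in l]
def show(nm,n,px,z):
    P=np.array([plane(n,p,z) for p in px]); d=np.diff(np.vstack([P,P[:1]]),axis=0)
    print(nm,P.round(4).tolist(),'c',P.mean(0).round(4),'len',np.linalg.norm(d,axis=1).round(3),'ang',np.degrees(np.arctan2(d[:,1],d[:,0])).round(1))
T=lambda l,ox,u,v:conv(l,ox,0,u,v)
S=lambda l,ox,u,v:conv(l,ox,280,u,v)
show('grip','top',T([(225,106),(257,120),(243,154),(210,140)],0,325,205),.22)
show('base','top',T([(28,190),(110,42),(150,262)],0,325,205),.01)
show('fork','top',T([(137,160),(205,30),(285,75),(210,205)],0,325,205),.16)
show('rim','top',T([(350,222),(338,62),(482,56),(490,214)],300,220,150),.135)
show('rimS','scene',S([(283,325),(398,318),(421,404),(300,410)],240,235,180),.135)
show('foot','scene',S([(296,573),(414,565)],240,235,180),0)
show('footT','top',T([(358,266),(486,258)],300,220,150),0.0)
show('tray','top',T([(543,240),(600,28),(804,65),(755,277)],540,115,190),.012)
show('trayS','scene',S([(516,358),(695,373),(707,494),(516,481)],480,310,180),.012)
show('gripS','scene',S([(70,309),(88,300),(105,308),(88,321)],0,140,140),.22)
for p in [(338,62,283,325)]: pass
hs=S([(108,532)],0,140,140)[0]; hs2=S([(120,524)],0,140,140)[0]
print('hook px',hs,hs2, 'caddy basket', )
# colour based: yellow grip top, tray
for n in("top","scene"):
    im=cv2.imread(f"pics/{n}0.png"); hsv=cv2.cvtColor(im,cv2.COLOR_BGR2HSV)
    m=cv2.inRange(hsv,(24,150,150),(34,255,255)); k,l,s,c=cv2.connectedComponentsWithStats(m)
    print(n,[(s[i].tolist(),c[i].round(1).tolist()) for i in range(1,k) if s[i,4]>8])
E
```

```text
grip [[0.5185, -0.2159], [0.5145, -0.2304], [0.4987, -0.2256], [0.5025, -0.2108]] c [ 0.5085 -0.2207] len [0.015 0.017 0.015 0.017] ang [-105.4  163.3   75.4  -17.8]
base [[0.4887, -0.1705], [0.5798, -0.2072], [0.4596, -0.2424]] c [ 0.5094 -0.2067] len [0.098 0.125 0.078] ang [ -21.9 -163.7   68. ]
fork [[0.4963, -0.1942], [0.5635, -0.2202], [0.5477, -0.2601], [0.4806, -0.2303]] c [ 0.5221 -0.2262] len [0.072 0.043 0.073 0.039] ang [ -21.1 -111.7  156.1   66.5]
rim [[0.5386, 0.058], [0.6194, 0.0778], [0.6339, 0.0058], [0.5534, -0.0105]] c [0.5863 0.0328] len [0.083 0.073 0.082 0.07 ] ang [  13.8  -78.6 -168.6  102.2]
rimS [[0.5537, -0.0071], [0.5396, 0.0633], [0.6203, 0.0804], [0.6324, 0.0107]] c [0.5865 0.0368] len [0.072 0.082 0.071 0.081] ang [ 101.3   12.   -80.1 -167.3]
foot [[0.6328, 0.009], [0.6189, 0.0826]] c [0.6258 0.0458] len [0.075 0.075] ang [100.7 -79.3]
footT [[0.5371, 0.061], [0.5532, -0.0117]] c [0.5451 0.0246] len [0.074 0.074] ang [-77.5 102.5]
tray [[0.4188, 0.3116], [0.5429, 0.3065], [0.5398, 0.1857], [0.4171, 0.1896]] c [0.4797 0.2484] len [0.124 0.121 0.123 0.122] ang [ -2.3 -91.5 178.2  89.2]
trayS [[0.4144, 0.1911], [0.419, 0.3181], [0.5448, 0.3108], [0.5442, 0.1862]] c [0.4806 0.2516] len [0.127 0.126 0.125 0.13 ] ang [ 87.9  -3.3 -90.2 177.8]
gripS [[0.5087, -0.2292], [0.4973, -0.2209], [0.5054, -0.2082], [0.521, -0.2148]] c [ 0.5081 -0.2183] len [0.014 0.015 0.017 0.019] ang [ 144.    57.7  -22.8 -130.4]
hook px (166.625, 202.625) (169.625, 200.625) caddy basket
top []
scene []
```

```bash
cat >> h.py <<'E'
def go(*wps,n=None):
    "wps (x,y,z) world: tool-axis shifts leg by leg at the present yaw"
    s=sense(); p=s["tcp_pos"]; R=s["ee_rot"]; yaw=np.degrees(np.arctan2(R[1,0],R[0,0]))
    c,q=np.cos(np.radians(yaw)),np.sin(np.radians(yaw)); R=np.array([[c,q,0],[q,-c,0],[0,0,-1]])
    print("t",s["time_s"],"tcp",p.round(4),"yaw",yaw.round(2),"F",s["wrist_force"].round(2),"M",s["moment"].round(3),"g",round(s["gripper_width"],3),s["gripper_force"])
    for w in wps:
        d=R.T@(np.array(w)-p); print("shift tool",d.round(4),"rows>=",np.ceil(np.abs(d).max()/.06)); p=np.array(w)
E
python3 - <<'E'
from h import *
go((.45,.25,.31),(.508,-.2195,.30))
E
```

```text
t 0.1 tcp [0.2011 0.5913 0.2913] yaw -18.79 F [-0.22 -1.04 -0.77] M [-0.032 -0.046  0.001] g 1.002 0.0
shift tool [ 0.3456  0.243  -0.0187] rows>= 6.0
shift tool [0.2061 0.4258 0.01  ] rows>= 8.0
```

Call:
{"api": "jog_arm", "payload": {
  "rows": [
    [[0.0576,0.0405,-0.003,0],[0.0576,0.0405,-0.003,0],[0.0576,0.0405,-0.003,0],[0.0576,0.0405,-0.003,0],[0.0576,0.0405,-0.003,0],[0.0576,0.0405,-0.003,0],[0.0258,0.0532,0.001,0],[0.0258,0.0532,0.001,0],[0.0258,0.0532,0.001,0],[0.0258,0.0532,0.001,0],[0.0258,0.0532,0.001,0],[0.0258,0.0532,0.001,0],[0.0258,0.0532,0.001,0],[0.0258,0.0532,0.001,0],[0,0,0,0.056],[0,0,0,0],[0,0,0,0]]
  ],
  "claw": 1.0
}}

```text
time_s: 2.22
tcp_pos: [0.4802, -0.1799, 0.3001]
ee_rot: [[0.928, -0.373, -0.0], [-0.373, -0.928, 0.0], [-0.0, -0.0, -1.0]]
wrist_force: [-0.8, 0.3, -0.6]
gripper_width: 0.997
gripper_force: 0.0
```

```bash
python3 - <<'E'
from h import *
go((.508,-.2195,.30),(.508,-.2195,.247))
E
```

```text
t 2.225 tcp [ 0.4802 -0.1799  0.3001] yaw -21.9 F [-0.76  0.34 -0.59] M [ 0.082 -0.029 -0.02 ] g 0.997 0.0
shift tool [0.0405 0.0264 0.0001] rows>= 1.0
shift tool [0.    0.    0.053] rows>= 1.0
```

Call:
{"api": "jog_arm", "payload": {
  "rows": [
    [[0.0205,0.0134,0,0],[0.02,0.013,0,0],[0,0,0.02,0],[0,0,0.02,0],[0,0,0.013,0],[0,0,0,0],[0,0,0,0]]
  ]
}}

```text
time_s: 3.1
tcp_pos: [0.5086, -0.2198, 0.2481]
ee_rot: [[0.928, -0.373, 0.002], [-0.373, -0.928, -0.001], [0.002, -0.0, -1.0]]
wrist_force: [-0.2, 0.3, -0.3]
gripper_width: 1.001
gripper_force: 0.0
```

```bash
python3 - <<'E'
from h import *
go((.508,-.2195,.247))
im=capture("top");sc=capture("scene")
o=np.hstack([cv2.resize(im[180:280,320:420],None,fx=4,fy=4),cv2.resize(sc[110:210,120:220],None,fx=4,fy=4)])
cv2.imwrite("pics/g1.png",cv2.convertScaleAbs(o[:,:,::-1],alpha=1.3))
E
```

```text
t 3.1 tcp [ 0.5086 -0.2198  0.2481] yaw -21.93 F [-0.17  0.26 -0.35] M [ 0.04  -0.02  -0.004] g 1.001 0.0
shift tool [-0.0007 -0.0001  0.0011] rows>= 1.0
```

View pics/g1.png

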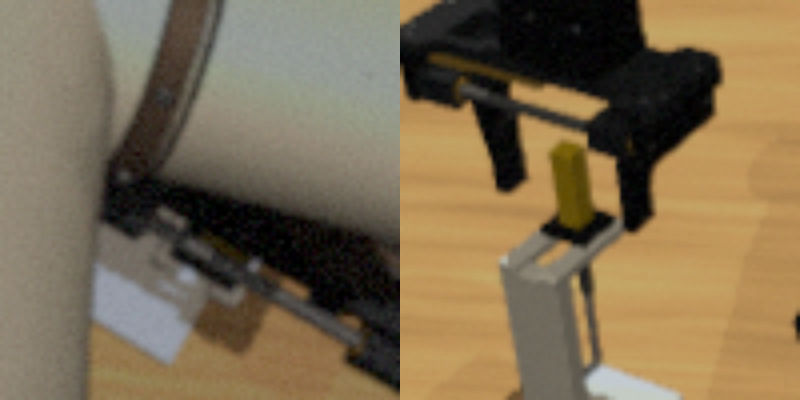

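The fingers straddle the yellow grip evenly: fingertips at x≈510 and 635 in the crop, grip at 572. I'll close on it.

Call:
{"api": "jog_arm", "payload": {
  "rows": [
    [[0,0,0.001,0],[0,0,0,0],[0,0,0,0],[0,0,0,0],[0,0,0,0],[0,0,0,0],[0,0,0,0],[0,0,0,0]]
  ],
  "claw": 0
}}

```text
time_s: 4.2
tcp_pos: [0.508, -0.22, 0.2462]
ee_rot: [[0.927, -0.374, -0.0], [-0.374, -0.927, 0.0], [-0.0, -0.0, -1.0]]
wrist_force: [0.3, 0.2, 0.2]
gripper_width: 0.184
gripper_force: 30.0
```

Call:
{"api": "jog_arm", "payload": {
  "rows": [
    [[0,0,-0.003,0],[0,0,-0.004,0],[0,0,-0.005,0],[0,0,0,0],[-0.01,0,0,0],[-0.02,0,0,0],[-0.02,0,0,0],[-0.02,0,0,0],[-0.02,0,0,0],[-0.01,0,0,0],[0,0,0,0],[0,0,0,0]]
  ]
}}

```text
time_s: 5.7
tcp_pos: [0.4159, -0.1827, 0.2583]
ee_rot: [[0.927, -0.374, 0.001], [-0.374, -0.927, -0.0], [0.001, -0.0, -1.0]]
wrist_force: [0.0, 0.1, -1.0]
gripper_width: 0.183
gripper_force: 30.0
```

```bash
python3 - <<'E'
from h import *
go()
sc=capture("scene"); print("mouse",plane("top",(274,294),.016))
s=sense(); p=s["tcp_pos"]; 
for L in (.093,.115,.137):
    print(L,proj("scene",p-[0,0,.087+L-.003]),proj("scene",p-[0,0,.087+L-.003]+.02*s["ee_rot"][:,0]))
print(proj("scene",p-[0,0,.087]))
u,v=proj("scene",p-[0,0,.087+.115]).astype(int)
np.save("pics/off.npy",[u-50,v-75]);print(u-50,v-75)
cv2.imwrite("pics/r1.png",cv2.convertScaleAbs(cv2.resize(sc[v-75:v+45,u-50:u+50],None,fx=5,fy=5)[:,:,::-1],alpha=1.3))
E
```

```text
t 5.7 tcp [ 0.4159 -0.1827  0.2583] yaw -21.99 F [ 0.    0.14 -1.01] M [-0.006 -0.042 -0.02 ] g 0.183 29.999656188301742
mouse [ 0.37807981 -0.05524662]
0.093 [188.30680534 172.25559149] [184.28744151 175.9327093 ]
0.115 [188.94758084 178.53759784] [184.98141662 182.24809575]
0.137 [189.574165   184.68047584] [185.65984063 188.42196242]
[185.52698536 145.00291561]
139 104
```

View pics/r1.png

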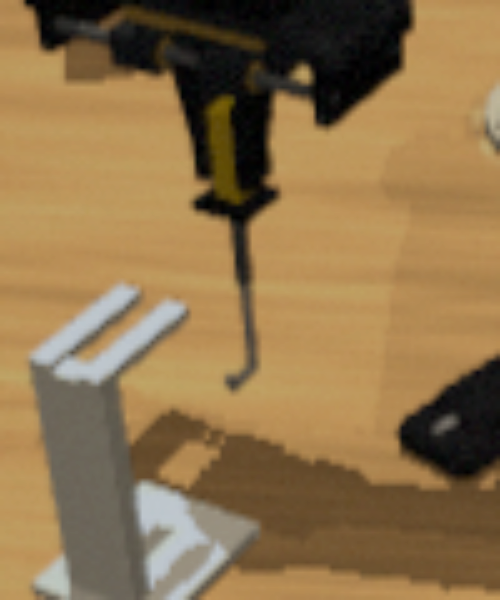

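The rod is free of the stand. The hook bar sits at about pixel (189,178.4), which gives L ≈ 0.115. I'll check that by touching the desk.

Call:
{"api": "jog_arm", "payload": {
  "rows": [
    [[0,0,0.01,0],[0,0,0.015,0],[0,0,0.015,0],[0,0,0.01,0],[0,0,0.002,0],[0,0,0,0],[0,0,0,0]]
  ]
}}

```text
time_s: 6.62
tcp_pos: [0.4157, -0.1826, 0.2067]
ee_rot: [[0.927, -0.374, 0.001], [-0.374, -0.927, -0.0], [0.001, -0.0, -1.0]]
wrist_force: [0.7, -0.4, -0.8]
gripper_width: 0.183
gripper_force: 30.0
```

Call:
{"api": "jog_arm", "payload": {
  "rows": [
    [[0,0,0.001,0],[0,0,0.001,0],[0,0,0,0]]
  ]
}}

```text
time_s: 7.0
tcp_pos: [0.4152, -0.1826, 0.2042]
ee_rot: [[0.927, -0.374, 0.0], [-0.374, -0.927, 0.0], [0.0, -0.0, -1.0]]
wrist_force: [0.3, -0.2, -1.6]
gripper_width: 0.181
gripper_force: 30.0
```

Call:
{"api": "jog_arm", "payload": {
  "rows": [
    [[0,0,0.001,0],[0,0,0.001,0],[0,0,0,0]]
  ]
}}

```text
time_s: 7.38
tcp_pos: [0.4152, -0.1826, 0.2021]
ee_rot: [[0.927, -0.374, -0.0], [-0.374, -0.927, 0.0], [-0.0, 0.0, -1.0]]
wrist_force: [0.3, 0.4, -0.7]
gripper_width: 0.184
gripper_force: 30.0
```

Call:
{"api": "jog_arm", "payload": {
  "rows": [
    [[0,0,0.001,0],[0,0,0,0]]
  ]
}}

```text
time_s: 7.62
tcp_pos: [0.4152, -0.1826, 0.2011]
ee_rot: [[0.927, -0.374, -0.0], [-0.374, -0.927, 0.0], [-0.0, 0.0, -1.0]]
wrist_force: [-0.7, 0.3, -0.7]
gripper_width: 0.185
gripper_force: 30.0
```

Call:
{"api": "jog_arm", "payload": {
  "rows": [
    [[0,0,0.001,0],[0,0,0,0]]
  ]
}}

```text
time_s: 7.88
tcp_pos: [0.4152, -0.1826, 0.2001]
ee_rot: [[0.927, -0.374, -0.0], [-0.374, -0.927, 0.0], [-0.0, 0.0, -1.0]]
wrist_force: [0.6, -0.3, -1.1]
gripper_width: 0.181
gripper_force: 30.0
```

Call:
{"api": "jog_arm", "payload": {
  "rows": [
    [[0,0,0.001,0],[0,0,0,0]]
  ]
}}

```text
time_s: 8.12
tcp_pos: [0.4152, -0.1826, 0.1991]
ee_rot: [[0.927, -0.374, -0.0], [-0.374, -0.927, 0.0], [-0.0, 0.0, -1.0]]
wrist_force: [-0.4, -0.4, -1.3]
gripper_width: 0.184
gripper_force: 30.0
```

Call:
{"api": "jog_arm", "payload": {
  "rows": [
    [[0,0,0.001,0],[0,0,0,0]]
  ]
}}

```text
time_s: 8.38
tcp_pos: [0.4153, -0.1826, 0.1982]
ee_rot: [[0.927, -0.374, -0.0], [-0.374, -0.927, -0.0], [-0.0, 0.0, -1.0]]
wrist_force: [0.4, 0.7, -0.8]
gripper_width: 0.184
gripper_force: 30.0
```

Call:
{"api": "jog_arm", "payload": {
  "rows": [
    [[0,0,0.001,0],[0,0,0,0]]
  ]
}}

```text
time_s: 8.62
tcp_pos: [0.4155, -0.1827, 0.1981]
ee_rot: [[0.927, -0.374, 0.0], [-0.374, -0.927, -0.0], [0.0, 0.0, -1.0]]
wrist_force: [-1.4, 1.4, 4.3]
gripper_width: 0.187
gripper_force: 30.0
```

The hook touches the desk with the TCP at z 0.198. I'll raise the rod, turn it to the caddy's yaw (+12°) and go above the caddy.

Call:
{"api": "jog_arm", "payload": {
  "rows": [
    [[0,0,-0.01,0],[0,0,-0.03,0],[0,0,-0.04,0],[0,0,-0.04,0],[0,0,-0.04,-0.12],[0,0,-0.017,-0.12],[0,0,0,-0.12],[0,0,0,-0.12],[0,0,0,-0.113],[0,0,0,0],[0,0,0,0]]
  ]
}}

```text
time_s: 10.0
tcp_pos: [0.4152, -0.1826, 0.3743]
ee_rot: [[0.979, 0.206, 0.0], [0.206, -0.979, 0.0], [0.0, -0.0, -1.0]]
wrist_force: [0.6, -0.5, -1.0]
gripper_width: 0.183
gripper_force: 30.0
```

```bash
python3 - <<'E'
from h import *
go((.5737,.0323,.375))
E
```

```text
t 10.0 tcp [ 0.4152 -0.1826  0.3743] yaw 11.89 F [ 0.62 -0.46 -1.01] M [-0.083 -0.063  0.054] g 0.183 29.99982710927725
shift tool [ 0.1994 -0.1776 -0.0007] rows>= 4.0
```

Call:
{"api": "jog_arm", "payload": {
  "rows": [
    [[0.02,-0.018,0,0],[0.035,-0.031,0,0],[0.035,-0.031,0,0],[0.035,-0.031,0,0],[0.035,-0.031,0,0],[0.025,-0.0226,0,0],[0.0144,-0.013,0,0],[0,0,0,0],[0,0,0,0]]
  ]
}}

```text
time_s: 11.12
tcp_pos: [0.573, 0.0318, 0.3743]
ee_rot: [[0.978, 0.207, -0.0], [0.207, -0.978, -0.0], [-0.0, 0.0, -1.0]]
wrist_force: [-0.4, -0.9, -1.2]
gripper_width: 0.18
gripper_force: 30.0
```

```bash
python3 - <<'E'
from h import *
go((.5737,.0323,.375))
sc=capture("scene");tp=capture("top"); s=sense(); p=s["tcp_pos"]
print("hook proj scene",proj("scene",p-[0,0,.195]),proj("scene",p-[0,0,.195]+.02*s["ee_rot"][:,0]),"top",proj("top",p-[0,0,.195]))
o=np.hstack([cv2.resize(sc[150:270,220:300],None,fx=5,fy=5),cv2.resize(tp[130:250,210:290],None,fx=5,fy=5)])
cv2.imwrite("pics/c1.png",cv2.convertScaleAbs(o[:,:,::-1],alpha=1.4))
E
```

```text
t 11.125 tcp [0.573  0.0318 0.3743] yaw 11.93 F [-0.4  -0.91 -1.15] M [-0.034 -0.01   0.033] g 0.18 29.999732170253992
shift tool [ 0.0008 -0.0003 -0.0007] rows>= 1.0
hook proj scene [260.88754892 181.96285386] [262.06983695 187.07956649] top [247.40047977 185.4421796 ]
```

View pics/c1.png

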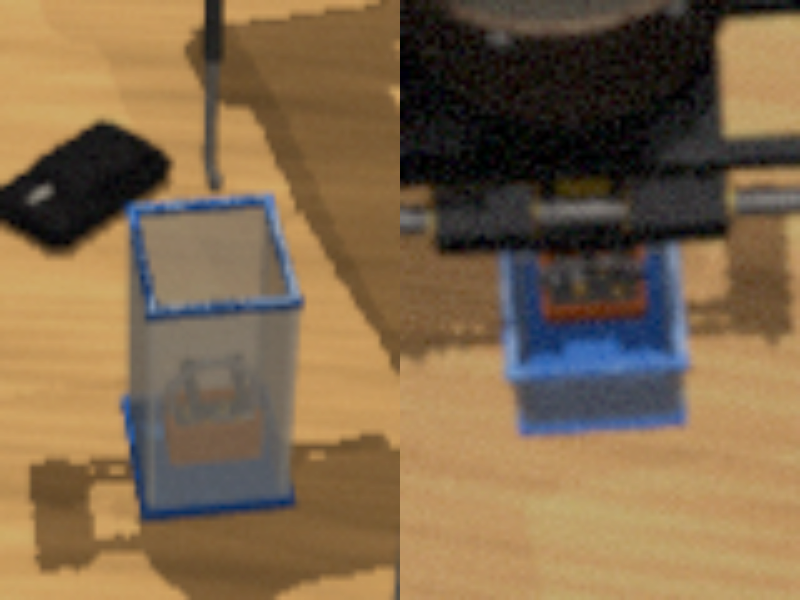

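The hook hangs over the caddy, seen at about (262.3,185) against a projected (261.5,184.5). The bail and prongs centre at about u=262.7. I'll check sideways alignment.

```bash
python3 - <<'E'
from h import *
C=np.array([.5864,.035,0]);a=np.radians(11.9);X=np.array([np.cos(a),np.sin(a),0]);Y=np.array([-X[1],X[0],0])
for x,y,z in [(7,12,76),(7,-12,76),(17,0,79),(31,-23,25),(31,23,25),(31,23,49),(31,-23,49)]:
    print(x,y,z,((proj("scene",C+(x*X+y*Y+np.array([0,0,z]))/1000)-[220,150])*5).round(0) )
go(tuple(C[:2]-.013*X[:2])+(.255,))
E
```

```text
7 12 76 [231. 351.]
7 -12 76 [182. 355.]
17 0 79 [210. 362.]
31 -23 25 [165. 464.]
31 23 25 [256. 457.]
31 23 49 [258. 422.]
31 -23 49 [166. 430.]
t 11.225 tcp [0.5729 0.0316 0.3746] yaw 11.92 F [ 0.06 -0.51 -0.75] M [-0.034 -0.005  0.042] g 0.181 29.999756226316094
shift tool [ 0.0009 -0.0005  0.1196] rows>= 2.0
```

Call:
{"api": "jog_arm", "payload": {
  "rows": [
    [[0.001,-0.0005,0.01,0],[0,0,0.015,0],[0,0,0.015,0],[0,0,0.015,0],[0,0,0.015,0],[0,0,0.01,0],[0,0,0.006,0]]
  ]
}}

```text
time_s: 12.1
tcp_pos: [0.5743, 0.0333, 0.2875]
ee_rot: [[0.978, 0.208, -0.001], [0.208, -0.978, -0.0], [-0.001, 0.0, -1.0]]
wrist_force: [-0.5, 0.6, -1.6]
gripper_width: 0.184
gripper_force: 30.0
```

Call:
{"api": "jog_arm", "payload": {
  "rows": [
    [[0,0,0.005,0],[0,0,0.005,0],[0,0,0.005,0]]
  ]
}}

```text
time_s: 12.48
tcp_pos: [0.5744, 0.0333, 0.2732]
ee_rot: [[0.978, 0.208, 0.001], [0.208, -0.978, 0.0], [0.001, -0.0, -1.0]]
wrist_force: [-0.1, -0.4, -0.6]
gripper_width: 0.182
gripper_force: 30.0
```

Call:
{"api": "jog_arm", "payload": {
  "rows": [
    [[0,0,0.005,0],[0,0,0.005,0],[0,0,0.005,0],[0,0,0.0045,0],[0,0,0,0]]
  ]
}}

```text
time_s: 13.1
tcp_pos: [0.5742, 0.0332, 0.2532]
ee_rot: [[0.978, 0.208, -0.001], [0.208, -0.978, -0.0], [-0.001, 0.0, -1.0]]
wrist_force: [0.1, -0.4, -1.3]
gripper_width: 0.177
gripper_force: 30.0
```

Call:
{"api": "jog_arm", "payload": {
  "rows": [
    [[0.002,0,0,0],[0.003,0,0,0],[0.003,0,0,0],[0,0,0,0]]
  ]
}}

```text
time_s: 13.6
tcp_pos: [0.5824, 0.035, 0.2537]
ee_rot: [[0.978, 0.208, 0.0], [0.208, -0.978, 0.0], [0.0, 0.0, -1.0]]
wrist_force: [-0.1, 0.7, -2.2]
gripper_width: 0.184
gripper_force: 30.0
```

Call:
{"api": "jog_arm", "payload": {
  "rows": [
    [[0.003,0,0,0],[0.003,0,0,0],[0.003,0,0,0],[0,0,0,0]]
  ]
}}

```text
time_s: 14.1
tcp_pos: [0.5912, 0.0369, 0.2536]
ee_rot: [[0.978, 0.208, -0.0], [0.208, -0.978, -0.0], [-0.0, 0.0, -1.0]]
wrist_force: [-0.1, -0.8, -0.6]
gripper_width: 0.18
gripper_force: 30.0
```

Call:
{"api": "jog_arm", "payload": {
  "rows": [
    [[0,0,-0.003,0],[0,0,-0.003,0],[0,0,-0.003,0],[0,0,-0.001,0],[0,0,0,0]]
  ]
}}

```text
time_s: 14.72
tcp_pos: [0.591, 0.0368, 0.2639]
ee_rot: [[0.978, 0.208, 0.0], [0.208, -0.978, 0.0], [0.0, -0.0, -1.0]]
wrist_force: [-0.7, -0.6, -1.2]
gripper_width: 0.182
gripper_force: 30.0
```

Call:
{"api": "jog_arm", "payload": {
  "rows": [
    [[0,0,-0.002,0],[0,0,-0.001,0],[0,0,0,0]]
  ]
}}

```text
time_s: 15.1
tcp_pos: [0.591, 0.0368, 0.2668]
ee_rot: [[0.978, 0.208, 0.0], [0.208, -0.978, 0.0], [0.0, -0.0, -1.0]]
wrist_force: [0.8, -0.9, -1.3]
gripper_width: 0.187
gripper_force: 30.0
```

Call:
{"api": "jog_arm", "payload": {
  "rows": [
    [[0,0,-0.001,0],[0,0,0,0]]
  ]
}}

```text
time_s: 15.35
tcp_pos: [0.591, 0.0368, 0.2678]
ee_rot: [[0.978, 0.208, 0.0], [0.208, -0.978, 0.0], [0.0, -0.0, -1.0]]
wrist_force: [-0.2, 0.5, -0.5]
gripper_width: 0.185
gripper_force: 30.0
```

Call:
{"api": "jog_arm", "payload": {
  "rows": [
    [[0,0,-0.001,0],[0,0,0,0]]
  ]
}}

```text
time_s: 15.6
tcp_pos: [0.5909, 0.0368, 0.2686]
ee_rot: [[0.978, 0.208, -0.0], [0.208, -0.978, 0.0], [-0.0, -0.0, -1.0]]
wrist_force: [1.3, 0.8, -1.6]
gripper_width: 0.181
gripper_force: 30.0
```

Call:
{"api": "jog_arm", "payload": {
  "rows": [
    [[0,0,-0.001,0],[0,0,0,0]]
  ]
}}

```text
time_s: 15.85
tcp_pos: [0.5907, 0.0368, 0.2693]
ee_rot: [[0.978, 0.208, -0.001], [0.208, -0.978, 0.0], [-0.001, -0.0, -1.0]]
wrist_force: [0.7, 0.5, -3.1]
gripper_width: 0.181
gripper_force: 30.0
```

Call:
{"api": "jog_arm", "payload": {
  "rows": [
    [[0,0,-0.002,0],[0,0,-0.002,0],[0,0,-0.002,0],[0,0,0,0]]
  ]
}}

```text
time_s: 16.35
tcp_pos: [0.5911, 0.0368, 0.276]
ee_rot: [[0.978, 0.208, 0.001], [0.208, -0.978, 0.0], [0.001, -0.0, -1.0]]
wrist_force: [-0.3, -0.2, -3.9]
gripper_width: 0.184
gripper_force: 30.0
```

Call:
{"api": "jog_arm", "payload": {
  "rows": [
    [[0,0,-0.002,0],[0,0,-0.0015,0],[0,0,0,0],[0,0,0,0]]
  ]
}}

```text
time_s: 16.85
tcp_pos: [0.5909, 0.0368, 0.2792]
ee_rot: [[0.978, 0.208, -0.0], [0.208, -0.978, 0.0], [-0.0, -0.0, -1.0]]
wrist_force: [-0.4, 0.2, -3.2]
gripper_width: 0.181
gripper_force: 30.0
```

```bash
python3 - <<'E'
from h import *
go((.591-.0305*.978,.0368-.0305*.208,.279))
sc=capture("scene")
cv2.imwrite("pics/c2.png",cv2.convertScaleAbs(cv2.resize(sc[170:260,230:300],None,fx=6,fy=6)[:,:,::-1],alpha=1.4))
E
```

```text
t 16.85 tcp [0.5909 0.0368 0.2792] yaw 11.98 F [-0.42  0.25 -3.21] M [-0.078 -0.043  0.007] g 0.181 29.999303687363863
shift tool [-0.0304  0.      0.0002] rows>= 1.0
```

View pics/c2.png

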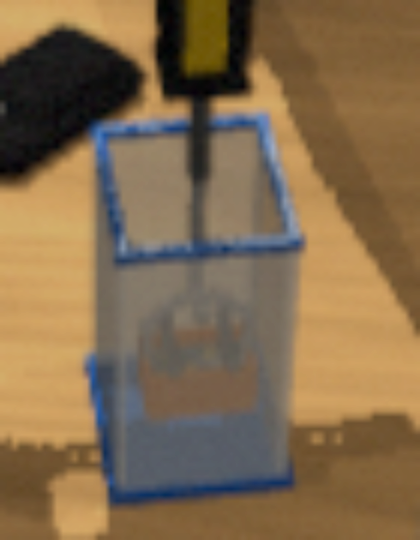

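The basket has been lifted by its bail (box bottom at crop (200,415)) and hangs level. Now I'll draw it to the caddy's -x.

Call:
{"api": "jog_arm", "payload": {
  "rows": [
    [[-0.001,0,0,0],[-0.002,0,0,0],[-0.003,0,0,0],[-0.003,0,0,0],[-0.003,0,0,0],[-0.003,0,0,0]]
  ]
}}

```text
time_s: 17.65
tcp_pos: [0.5761, 0.0336, 0.2793]
ee_rot: [[0.978, 0.208, 0.0], [0.208, -0.978, -0.0], [0.0, 0.0, -1.0]]
wrist_force: [0.7, -0.3, -2.4]
gripper_width: 0.182
gripper_force: 30.0
```

Call:
{"api": "jog_arm", "payload": {
  "rows": [
    [[-0.003,0,0,0],[-0.003,0,0,0],[-0.003,0,0,0],[-0.003,0,0,0],[-0.002,0,0,0],[-0.0015,0,0,0],[0,0,0,0],[0,0,0,0]]
  ]
}}

```text
time_s: 18.65
tcp_pos: [0.5612, 0.0305, 0.2792]
ee_rot: [[0.978, 0.208, 0.0], [0.208, -0.978, 0.0], [0.0, 0.0, -1.0]]
wrist_force: [0.4, 0.3, -3.6]
gripper_width: 0.179
gripper_force: 30.0
```

```bash
python3 - <<'E'
from h import *
go()
sc=capture("scene")
cv2.imwrite("pics/c3.png",cv2.convertScaleAbs(cv2.resize(sc[170:260,230:300],None,fx=6,fy=6)[:,:,::-1],alpha=1.4))
E
```

```text
t 18.65 tcp [0.5612 0.0305 0.2792] yaw 11.99 F [ 0.38  0.28 -3.6 ] M [-0.058 -0.008  0.029] g 0.179 29.999316134490073
```

View pics/c3.png

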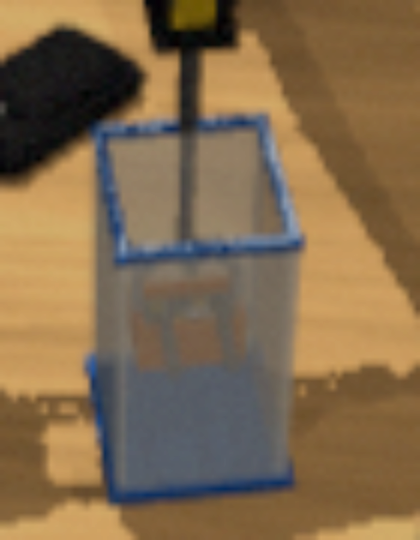

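The basket is drawn back behind the prongs, with the box at crop (190,340). Now a gentle lift with force checks.

Call:
{"api": "jog_arm", "payload": {
  "rows": [
    [[0,0,-0.001,0],[0,0,-0.002,0],[0,0,-0.002,0]]
  ]
}}

```text
time_s: 19.08
tcp_pos: [0.5612, 0.0305, 0.2844]
ee_rot: [[0.978, 0.208, 0.0], [0.208, -0.978, 0.0], [0.0, 0.0, -1.0]]
wrist_force: [-0.3, -0.6, -3.3]
gripper_width: 0.182
gripper_force: 30.0
```

Call:
{"api": "jog_arm", "payload": {
  "rows": [
    [[0,0,-0.002,0],[0,0,-0.002,0],[0,0,-0.002,0]]
  ]
}}

```text
time_s: 19.45
tcp_pos: [0.5611, 0.0305, 0.2904]
ee_rot: [[0.978, 0.208, 0.0], [0.208, -0.978, 0.0], [0.0, -0.0, -1.0]]
wrist_force: [-0.6, 0.3, -3.5]
gripper_width: 0.181
gripper_force: 30.0
```

Call:
{"api": "jog_arm", "payload": {
  "rows": [
    [[0,0,-0.003,0],[0,0,-0.003,0],[0,0,-0.003,0]]
  ]
}}

```text
time_s: 19.82
tcp_pos: [0.5612, 0.0304, 0.2994]
ee_rot: [[0.978, 0.208, 0.0], [0.208, -0.978, 0.0], [0.0, 0.0, -1.0]]
wrist_force: [0.1, -0.2, -3.2]
gripper_width: 0.179
gripper_force: 30.0
```

Call:
{"api": "jog_arm", "payload": {
  "rows": [
    [[0,0,-0.004,0],[0,0,-0.004,0],[0,0,-0.004,0],[0,0,-0.004,0]]
  ]
}}

```text
time_s: 20.32
tcp_pos: [0.5611, 0.0305, 0.3155]
ee_rot: [[0.978, 0.208, 0.0], [0.208, -0.978, 0.0], [0.0, 0.0, -1.0]]
wrist_force: [-0.3, 0.4, -3.4]
gripper_width: 0.18
gripper_force: 30.0
```

Call:
{"api": "jog_arm", "payload": {
  "rows": [
    [[0,0,-0.006,0],[0,0,-0.009,0],[0,0,-0.012,0],[0,0,-0.015,0],[0,0,-0.015,0],[0,0,-0.015,0],[0,0,-0.012,0],[0,0,-0.008,0],[0,0,-0.004,0],[0,0,0,0],[0,0,0,0]]
  ]
}}

```text
time_s: 21.7
tcp_pos: [0.561, 0.0305, 0.4106]
ee_rot: [[0.978, 0.208, -0.001], [0.208, -0.978, -0.0], [-0.001, -0.0, -1.0]]
wrist_force: [-0.9, 1.4, -3.4]
gripper_width: 0.176
gripper_force: 30.0
```

```bash
python3 - <<'E'
from h import *
go((.468,.2475,.412))
E
```

```text
t 21.7 tcp [0.561  0.0305 0.4106] yaw 11.98 F [-0.93  1.36 -3.37] M [-0.04  -0.017 -0.043] g 0.176 29.999306579120457
shift tool [-0.0459 -0.2316 -0.0014] rows>= 4.0
```

Call:
{"api": "jog_arm", "payload": {
  "rows": [
    [[-0.001,-0.0048,0,0],[-0.0019,-0.0097,0,0],[-0.0029,-0.0145,0,0],[-0.0038,-0.0193,0,0],[-0.0038,-0.0193,0,0],[-0.0038,-0.0193,0,0],[-0.0038,-0.0193,0,0],[-0.0038,-0.0193,0,0],[-0.0038,-0.0193,0,0],[-0.0038,-0.0193,0,0],[-0.0038,-0.0193,0,0],[-0.0038,-0.0193,0,0],[-0.0029,-0.0145,0,0],[-0.0019,-0.0097,0,0],[-0.001,-0.0048,0,0],[0,0,0,0],[0,0,0,0],[0,0,0,0]]
  ]
}}

```text
time_s: 23.95
tcp_pos: [0.4684, 0.2472, 0.4112]
ee_rot: [[0.978, 0.207, 0.0], [0.207, -0.978, -0.0], [-0.0, 0.0, -1.0]]
wrist_force: [-0.6, -0.6, -3.1]
gripper_width: 0.184
gripper_force: 30.0
```

```bash
python3 - <<'E'
from h import *
go((.468,.2475,.412))
sc=capture("scene"); 
cv2.imwrite("pics/t1.png",cv2.convertScaleAbs(cv2.resize(sc[100:240,290:390],None,fx=4,fy=4)[:,:,::-1],alpha=1.3))
E
```

```text
t 23.95 tcp [0.4684 0.2472 0.4112] yaw 11.94 F [-0.57 -0.59 -3.11] M [-0.074 -0.013  0.025] g 0.184 29.999312418513
shift tool [-0.0003 -0.0004 -0.0008] rows>= 1.0
```

View pics/t1.png

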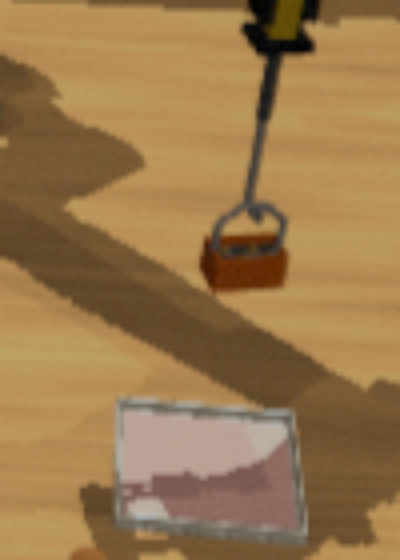

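The basket hangs level over the tray side, with its box at crop (245,265). I'll lower it.

Call:
{"api": "jog_arm", "payload": {
  "rows": [
    [[0,0,0.005,0],[0,0,0.01,0],[0,0,0.015,0],[0,0,0.018,0],[0,0,0.018,0],[0,0,0.018,0],[0,0,0.018,0],[0,0,0.018,0],[0,0,0.014,0],[0,0,0.01,0],[0,0,0.007,0],[0,0,0.004,0],[0,0,0,0]]
  ]
}}

```text
time_s: 25.62
tcp_pos: [0.4683, 0.2476, 0.2562]
ee_rot: [[0.978, 0.208, 0.0], [0.208, -0.978, 0.0], [0.0, -0.0, -1.0]]
wrist_force: [-0.1, -0.1, -3.3]
gripper_width: 0.179
gripper_force: 30.0
```

Call:
{"api": "jog_arm", "payload": {
  "rows": [
    [[0,0,0.002,0],[0,0,0.0015,0],[0,0,0.001,0],[0,0,0.001,0],[0,0,0,0]]
  ]
}}

```text
time_s: 26.25
tcp_pos: [0.4682, 0.2476, 0.2506]
ee_rot: [[0.978, 0.208, -0.0], [0.208, -0.978, -0.0], [-0.0, 0.0, -1.0]]
wrist_force: [0.1, 0.8, -2.8]
gripper_width: 0.18
gripper_force: 30.0
```

Call:
{"api": "jog_arm", "payload": {
  "rows": [
    [[0,0,0.001,0],[0,0,0.001,0],[0,0,0,0]]
  ]
}}

```text
time_s: 26.62
tcp_pos: [0.4682, 0.2475, 0.2486]
ee_rot: [[0.978, 0.208, -0.0], [0.208, -0.978, -0.0], [-0.0, 0.0, -1.0]]
wrist_force: [0.0, 0.5, -3.1]
gripper_width: 0.181
gripper_force: 30.0
```

Call:
{"api": "jog_arm", "payload": {
  "rows": [
    [[0,0,0.001,0],[0,0,0.001,0],[0,0,0,0]]
  ]
}}

```text
time_s: 27.0
tcp_pos: [0.4684, 0.2477, 0.247]
ee_rot: [[0.978, 0.208, 0.001], [0.208, -0.978, 0.0], [0.001, -0.0, -1.0]]
wrist_force: [-0.0, -0.1, -1.0]
gripper_width: 0.182
gripper_force: 30.0
```

Touchdown at about z 0.247. I'll lower 11 mm more under the bail and look before backing out.

Call:
{"api": "jog_arm", "payload": {
  "rows": [
    [[0,0,0.002,0],[0,0,0.003,0],[0,0,0.003,0],[0,0,0.003,0],[0,0,0,0]]
  ]
}}

```text
time_s: 27.62
tcp_pos: [0.4681, 0.2475, 0.2353]
ee_rot: [[0.978, 0.208, -0.001], [0.208, -0.978, -0.001], [-0.001, 0.0, -1.0]]
wrist_force: [0.3, 0.8, -1.4]
gripper_width: 0.18
gripper_force: 30.0
```

Call:
{"api": "jog_arm", "payload": {
  "rows": [
    [[-0.002,0,0,0],[-0.003,0,0,0],[-0.003,0,0,0],[-0.003,0,0,0]]
  ]
}}

```text
time_s: 28.12
tcp_pos: [0.4572, 0.2452, 0.2358]
ee_rot: [[0.978, 0.208, 0.0], [0.208, -0.978, 0.0], [0.0, -0.0, -1.0]]
wrist_force: [0.2, -0.5, -1.3]
gripper_width: 0.182
gripper_force: 30.0
```

```bash
python3 - <<'E'
from h import *
go()
sc=capture("scene"); 
cv2.imwrite("pics/t2.png",cv2.convertScaleAbs(cv2.resize(sc[150:240,300:380],None,fx=6,fy=6)[:,:,::-1],alpha=1.3))
E
```

```text
t 28.125 tcp [0.4572 0.2452 0.2358] yaw 11.99 F [ 0.17 -0.47 -1.3 ] M [-0.029 -0.016 -0.023] g 0.182 29.999712416902184
```

View pics/t2.png

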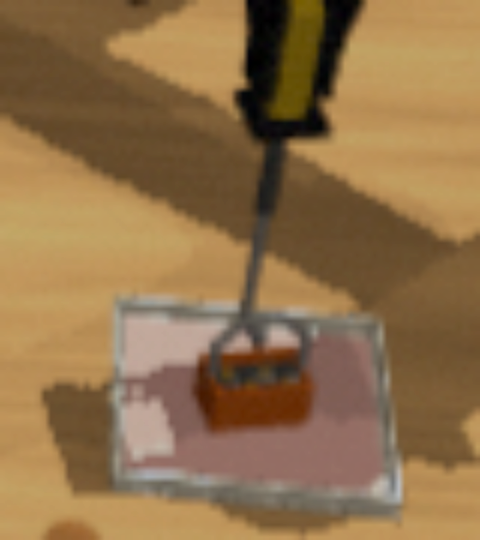

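The basket stands upright near the tray's centre (box at crop (255,390)) and the hook is under the bail. I'll continue backing out.

Call:
{"api": "jog_arm", "payload": {
  "rows": [
    [[-0.003,0,0,0],[-0.003,0,0,0],[-0.003,0,0,0],[0,0,0,0]]
  ]
}}

```text
time_s: 28.68
tcp_pos: [0.4484, 0.2434, 0.2358]
ee_rot: [[0.978, 0.208, 0.0], [0.208, -0.978, 0.0], [0.0, -0.0, -1.0]]
wrist_force: [-0.6, -0.6, -0.8]
gripper_width: 0.18
gripper_force: 30.0
```

Call:
{"api": "jog_arm", "payload": {
  "rows": [
    [[-0.004,0,0,0],[-0.004,0,0,0],[-0.005,0,0,0],[-0.003,0,0,0],[0,0,0,0]]
  ]
}}

```text
time_s: 29.3
tcp_pos: [0.4328, 0.2401, 0.2358]
ee_rot: [[0.978, 0.208, 0.0], [0.208, -0.978, 0.0], [0.0, -0.0, -1.0]]
wrist_force: [0.1, 1.4, -1.1]
gripper_width: 0.183
gripper_force: 30.0
```

Call:
{"api": "jog_arm", "payload": {
  "rows": [
    [[0,0,-0.002,0],[0,0,-0.004,0],[0,0,-0.004,0]]
  ]
}}

```text
time_s: 29.68
tcp_pos: [0.4332, 0.2402, 0.2461]
ee_rot: [[0.978, 0.208, 0.0], [0.208, -0.978, 0.0], [0.0, -0.0, -1.0]]
wrist_force: [-0.5, -0.1, -1.0]
gripper_width: 0.183
gripper_force: 30.0
```

Call:
{"api": "jog_arm", "payload": {
  "rows": [
    [[0,0,-0.006,0],[0,0,-0.01,0],[0,0,-0.015,0],[0,0,-0.025,0],[0,0,-0.03,0],[0,0,-0.03,0],[0,0,-0.02,0],[0,0,0,0],[0,0,0,0]]
  ]
}}

```text
time_s: 30.8
tcp_pos: [0.4326, 0.2399, 0.381]
ee_rot: [[0.978, 0.208, -0.001], [0.208, -0.978, -0.0], [-0.001, 0.0, -1.0]]
wrist_force: [0.4, 0.8, -0.9]
gripper_width: 0.18
gripper_force: 30.0
```

```bash
python3 - <<'E'
from h import *
go()
for n in("scene","top"):
    im=capture(n); hsv=cv2.cvtColor(im,cv2.COLOR_RGB2HSV)
    m=cv2.inRange(hsv,(3,170,60),(13,255,255)); k,l,s,c=cv2.connectedComponentsWithStats(m)
    for i in range(1,k):
        if s[i,4]>12: print(n,s[i],c[i].round(1),plane(n,c[i],.02).round(3))
E
```

```text
t 30.8 tcp [0.4326 0.2399 0.381 ] yaw 11.98 F [ 0.44  0.75 -0.94] M [-0.041  0.049 -0.026] g 0.18 29.999612979590893
scene [118  51  10   4  13] [121.8  52.9] [-0.638 -0.74 ]
scene [502 131   9   4  13] [505.9 132.4] [-0.027  0.88 ]
scene [503 136   9   3  17] [507.1 136.9] [0.005 0.872]
scene [337 208  12   3  24] [342.8 209. ] [0.462 0.255]
scene [334 212  18  10 116] [342.6 217. ] [0.496 0.252]
scene [220 295  21  12  65] [229.4 302.1] [ 0.801 -0.017]
scene [241 297   5   6  13] [243.2 299.4] [0.791 0.012]
```

Call:
{"api": "jog_arm", "payload": {
  "rows": [
    [[0,0,0,0.12],[0,0,0,0.12],[0,0,0,0.12],[0,0,0,0.12],[0,0,0,0.113],[0,0,0,0],[0,0,0,0]]
  ]
}}

```text
time_s: 31.78
tcp_pos: [0.4329, 0.24, 0.3812]
ee_rot: [[0.928, -0.373, -0.001], [-0.373, -0.928, -0.001], [-0.0, 0.001, -1.0]]
wrist_force: [0.8, -0.7, -1.3]
gripper_width: 0.182
gripper_force: 30.0
```

```bash
python3 - <<'E'
from h import *
go((.415,-.1825,.381),(.415,-.1825,.2585),(.508,-.22,.2585))
E
```

```text
t 31.775 tcp [0.4329 0.24   0.3812] yaw -21.9 F [ 0.84 -0.71 -1.35] M [-0.035 -0.025  0.049] g 0.182 29.999669138342142
shift tool [1.410e-01 3.987e-01 2.000e-04] rows>= 7.0
shift tool [0.     0.     0.1225] rows>= 3.0
shift tool [1.003e-01 1.000e-04 0.000e+00] rows>= 2.0
```

Call:
{"api": "jog_arm", "payload": {
  "rows": [
    [[0.0059,0.0166,0,0],[0.0117,0.0332,0,0],[0.0117,0.0332,0,0],[0.0117,0.0332,0,0],[0.0117,0.0332,0,0],[0.0117,0.0332,0,0],[0.0117,0.0332,0,0],[0.0117,0.0332,0,0],[0.0117,0.0332,0,0],[0.0117,0.0332,0,0],[0.0117,0.0332,0,0],[0.0117,0.0332,0,0],[0.006,0.0169,0,0],[0,0,0,0],[0,0,0.03,0],[0,0,0.03,0],[0,0,0.03,0],[0,0,0.022,0],[0,0,0,0],[0,0,0,0]]
  ]
}}

```text
time_s: 34.28
tcp_pos: [0.4146, -0.1821, 0.2709]
ee_rot: [[0.928, -0.374, 0.002], [-0.373, -0.928, -0.001], [0.002, -0.0, -1.0]]
wrist_force: [-0.3, 0.3, -0.9]
gripper_width: 0.186
gripper_force: 30.0
```

```bash
python3 - <<'E'
from h import *
go((.4159,-.1829,.2585),(.508,-.22,.2585))
E
```

```text
t 34.275 tcp [ 0.4146 -0.1821  0.2709] yaw -21.93 F [-0.25  0.28 -0.92] M [-0.023 -0.039  0.017] g 0.186 29.999592653475702
shift tool [0.0015 0.0002 0.0124] rows>= 1.0
shift tool [0.0993 0.     0.    ] rows>= 2.0
```

Call:
{"api": "jog_arm", "payload": {
  "rows": [
    [[0,0.0002,0.006,0],[0,0,0.006,0],[0,0,0,0],[0.01,0,0,0],[0.015,0,0,0],[0.015,0,0,0],[0.015,0,0,0],[0,0,0,0]]
  ]
}}

```text
time_s: 35.28
tcp_pos: [0.4662, -0.2034, 0.2573]
ee_rot: [[0.927, -0.375, -0.001], [-0.375, -0.927, -0.0], [-0.0, 0.0, -1.0]]
wrist_force: [0.6, 0.1, -0.9]
gripper_width: 0.182
gripper_force: 30.0
```

Call:
{"api": "jog_arm", "payload": {
  "rows": [
    [[0.008,0,0,0],[0.008,0,0,0],[0.008,0,0,0],[0.008,0,0,0],[0,0,0,0]]
  ]
}}

```text
time_s: 35.9
tcp_pos: [0.4952, -0.2152, 0.2576]
ee_rot: [[0.927, -0.375, -0.0], [-0.375, -0.927, -0.0], [-0.0, 0.0, -1.0]]
wrist_force: [0.7, -0.5, -1.7]
gripper_width: 0.18
gripper_force: 30.0
```

```bash
python3 - <<'E'
from h import *
go((.508,-.22,.2585),(.508,-.22,.247))
E
```

```text
t 35.9 tcp [ 0.4952 -0.2152  0.2576] yaw -22.0 F [ 0.69 -0.54 -1.7 ] M [ 0.003  0.029 -0.013] g 0.18 29.999609389342368
shift tool [ 0.0137 -0.0003 -0.0009] rows>= 1.0
shift tool [0.     0.     0.0115] rows>= 1.0
```

Call:
{"api": "jog_arm", "payload": {
  "rows": [
    [[0.007,-0.0003,0,0],[0.0067,0,0,0],[0,0,0,0],[0,0,0.004,0],[0,0,0.003,0],[0,0,0.002,0],[0,0,0,0]]
  ]
}}

```text
time_s: 36.78
tcp_pos: [0.5073, -0.2198, 0.2485]
ee_rot: [[0.927, -0.374, -0.0], [-0.374, -0.927, 0.0], [-0.0, 0.0, -1.0]]
wrist_force: [-0.8, -0.2, -1.3]
gripper_width: 0.182
gripper_force: 30.0
```

Call:
{"api": "jog_arm", "payload": {
  "rows": [
    [[0,0,0.001,0],[0,0,0,0]]
  ]
}}

```text
time_s: 37.02
tcp_pos: [0.5075, -0.2198, 0.2477]
ee_rot: [[0.927, -0.375, 0.0], [-0.375, -0.927, 0.0], [0.0, -0.0, -1.0]]
wrist_force: [0.8, 0.3, -2.0]
gripper_width: 0.184
gripper_force: 30.0
```

Call:
{"api": "jog_arm", "payload": {
  "rows": [
    [[0,0,0.001,0],[0,0,0,0]]
  ]
}}

```text
time_s: 37.28
tcp_pos: [0.5074, -0.2198, 0.2466]
ee_rot: [[0.927, -0.374, -0.0], [-0.374, -0.927, 0.0], [-0.0, 0.0, -1.0]]
wrist_force: [0.5, 0.4, -1.2]
gripper_width: 0.179
gripper_force: 30.0
```

Call:
{"api": "jog_arm", "payload": {
  "rows": [
    [[0,0,0.0005,0],[0,0,0,0]]
  ]
}}

```text
time_s: 37.52
tcp_pos: [0.5075, -0.2198, 0.2462]
ee_rot: [[0.927, -0.374, 0.0], [-0.374, -0.927, -0.0], [0.0, -0.0, -1.0]]
wrist_force: [-0.0, -0.6, 0.2]
gripper_width: 0.183
gripper_force: 30.0
```

Call:
{"api": "jog_arm", "payload": {
  "rows": [
    [[0,0,0.0005,0],[0,0,0,0]]
  ]
}}

```text
time_s: 37.78
tcp_pos: [0.5075, -0.2198, 0.2462]
ee_rot: [[0.927, -0.374, 0.0], [-0.374, -0.927, -0.0], [0.0, 0.0, -1.0]]
wrist_force: [-0.8, 1.1, 3.3]
gripper_width: 0.185
gripper_force: 30.0
```

The flange rests on the fork, so I'll let go and rise.

Call:
{"api": "jog_arm", "payload": {
  "rows": [
    [[0,0,-0.0005,0],[0,0,0,0],[0,0,0,0],[0,0,0,0],[0,0,0,0],[0,0,0,0],[0,0,0,0],[0,0,0,0],[0,0,-0.01,0],[0,0,-0.02,0],[0,0,-0.03,0],[0,0,-0.04,0],[0,0,-0.02,0],[0,0,0,0],[0,0,0,0]]
  ],
  "claw": 1.0
}}

```text
time_s: 39.65
tcp_pos: [0.507, -0.2196, 0.3652]
ee_rot: [[0.927, -0.375, -0.002], [-0.375, -0.927, 0.001], [-0.002, -0.0, -1.0]]
wrist_force: [-0.9, 0.6, -0.7]
gripper_width: 1.0
gripper_force: 0.0
```

```bash
python3 - <<'E'
from h import *
go()
old=cv2.imread("pics/scene0.png")[:,:,::-1]; im=capture("scene")
for nm,I in(("old",old),("new",im)):
    hsv=cv2.cvtColor(I.copy(),cv2.COLOR_RGB2HSV)
    m=cv2.inRange(hsv[130:180,140:190],(20,120,40),(35,255,255)); m2=(hsv[130:180,140:190,2]<40).astype(np.uint8)
    for q in(m,m2):
        k,l,s,c=cv2.connectedComponentsWithStats(q); i=1+np.argmax(s[1:,4]); print(nm,s[i],c[i].round(1))
hsv=cv2.cvtColor(im,cv2.COLOR_RGB2HSV)[200:235,325:360]
m=cv2.inRange(hsv,(3,150,50),(14,255,255)); k,l,s,c=cv2.connectedComponentsWithStats(m);i=1+np.argmax(s[1:,4]);print("basket",s[i],c[i]+[325,200],plane("scene",c[i]+[325,200],.015))
E
```

```text
t 39.65 tcp [ 0.507  -0.2196  0.3652] yaw -22.0 F [-0.93  0.61 -0.7 ] M [-0.013  0.021  0.02 ] g 1.0 0.0
old [ 15  14  14  24 192] [22.3 25. ]
old [16 33 17  8 66] [24.2 36.8]
new [ 17  15  12  22 183] [22.6 25.2]
new [16 33 17  8 69] [24.1 36.8]
basket [  7  10  20  12 121] [341.26446281 216.97520661] [0.49000654 0.2493852 ]
```

The grip and flange are at the same pixels as at the start, so the rod is home. The basket is upright near the tray's centre.

```bash
python3 -c "
from station import *
print(finish_job())"
```

```text
the job is handed in; nothing more can be done
None
```

I handed the job in at about 40 s of the 72 s allowed: the basket stands upright near the middle of the tray, unhooked, and the rod is back in its stand with the gripper open and clear; I got no verdict back.

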